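Tip a tube block onto the warming plate

TASK

Load the blue aluminium tube block onto the warming plate: push it over the plate's steel front bar so that it tips down onto the plate with its wells facing up, then slide it fully home, square against the back stop and wholly on the plate. Never lift it clear of the bench and plate, and leave the two bottles and the tip box where they stand.

Things in the scene. Friction and masses are not known exactly. Their poses are not given: they have to be found in the camera images.
- block: Loose blue-anodised aluminium box, 95 mm long (z, to the white-banded end) x 80 wide (y) x 52 thick (x), 0.6-0.9 kg. Origin at its centre. +x points out of the face with 16 dark wells. Takes 4-15 N to slide. Starts upright on its plain end on the bench on the robot's side of the plate, 4-40 mm short of the front bar, up to 11 degrees out of square, wells facing away from the plate.
- plate: Low aluminium warming plate fixed to the bench. Origin at bench level under its middle; x is the loading direction, from front bar to back stop (roughly away from the robot), y along the bars, z up. Flat top 14 mm above the bench, y from -80 to +80 mm. A grey control pod 42 mm high stands beside it, y from 80 to 135 mm.
- front_bar (a point): Middle of the upper outer edge of the dark steel front bar, 75 mm before the plate's origin, 14 mm above the bench. The bar is fixed, runs the plate's whole front (160 mm), its top flush with the plate's; the block tips over this edge. Fingertips pushing high on the block should rise with its face as it turns about this edge, or they drag on it and jam. Axes as the plate's.
- back_stop (a point): Middle of the face of the dark steel back stop where it meets the plate's top: 60 mm beyond the plate's origin, 14 mm above the bench. The stop is fixed, 12 mm thick, 160 mm long, and rises 14 mm above the plate. Axes as the plate's.
- reagent_bottle: Bystander: upright glass bottle with blue cap, 70 mm across, 150 mm high, loose. Origin at the centre of its underside.
- wash_bottle: Bystander: upright white squeeze bottle with green cap and bent green spout, 64 mm across, 186 mm high, loose. Origin at the centre of its underside.
- tip_box: Bystander: low box with yellow lid, 86 by 121 mm, 60 mm high, loose, beyond the plate. Origin at the centre of its underside.

How it is judged:
On the way:
1. the block has been tipped over the front bar and lies on the plate, wells up (angle between block's own x axis and vertical below 0.1 rad and height (world z) of block between 0.034 and 0.046 m and x of block in the frame of plate above -0.075 m), for 0.2 s.
At the end, for the whole second after the job is handed in: The block lies flat on the plate, wells up (within 3.4 degrees), within 10 mm of touching the back stop, square to it within 8 degrees, its centre within 40 mm of the plate's middle line (so wholly on the plate), at rest; the bottles and tip box are within 30 mm of where they stood (angle between block's own x axis and vertical below 0.06 rad and height (world z) of block between 0.035 and 0.045 m and x of block in the frame of plate between 0.0025 and 0.0185 m and y of block in the frame of plate between -0.04 and 0.04 m and angle between the z axis of block and the x axis of plate, either way round below 0.14 rad and linear speed of block below 0.01 m/s and distance of each of reagent_bottle, wash_bottle, tip_box from where it was at the start of the episode below 0.03 m).
It fails at once if the block is lifted clear (its centre more than 90 mm above the bench; tipping it over the bar needs about 56 mm) (height (world z) of block above 0.09 m).
It fails at once if a bottle or the tip box is moved more than 30 mm or knocked over (distance of any of reagent_bottle, wash_bottle, tip_box from where it was at the start of the episode above 0.03 m or angle between any of reagent_bottle, wash_bottle's own z axis and vertical above 0.5 rad).
It also fails if it takes over 48 s, if anything falls off the work surface, if the arm or the gripper's body presses on something with over 40 N, if the wrist force passes 120 N, or if a joint passes its speed limit or range.

ROBOT

A 7-joint arm with a two-finger parallel gripper is mounted at the origin on the work surface. World frame = base frame: x ahead of the robot, y to its left, z up, the work surface at z = 0. Lengths are in m, angles in rad, forces in N, time in s.
With the tool pointing down it reaches from about 0.35 to 0.9 m from the base axis. Payload 8.1 kg.
Tool frame: the origin (TCP) lies on the centre line of the jaws, within the pads' length; the fingertips stand 14 mm ahead of it and the grasp point (between the pads) lies 5 mm behind it (arm.tip_reach is the distance from the TCP to the fingertips, in m); z points along the fingers, y is the direction in which the jaws open and shut (so a half turn about z gives the same grasp; the last joint's range is limited). The gripper opens to 92 mm and grips with 3 to 60 N. Pads are 19 mm wide; open, the fingers measure 130 mm over their backs; the gripper's body (75 mm by 190 mm) begins 47 mm behind the grasp point.
Start: joints at [-1.425, 0.434, 0.025, 1.573, -0.012, 1.134, -0.075], TCP at [0.154, 0.606, 0.241] pointing down, gripper open.
Joint ranges: [-2.62, 2.62], [-0.44, 2.09], [-1.27, 1.32], [0.08, 2.57], [-1.32, 4.46], [0.12, 2], [-2.74, 2.74]. Speed limits (rad/s): [2.22, 2.22, 3.01, 3.01, 3.14, 3.14, 3.14].

INTERFACE

Orientations are given as a rotation vector (axis times angle).
In Python, from cell import sensors, vision, arm, nets gives the robot as it stands.
- The arm moves only by the shell command python3 -m handwheel 'ROWS' [FORCE]. ROWS is JSON, a list of rows, each an object of numbers: "tx", "ty", "tz": the shift along the tool's x, y, z in cm; "wx", "wy", "wz": the turn, a rotation vector about the tool's x, y, z in degrees; "claw": the opening, from 0 (shut) to 1 (fully open). A call has 1 to 12 rows; each row is the pose to reach, as a shift and turn from the pose commanded when the call began, along the tool's axes at that moment; what a row does not reach only later rows make up. A row lasts 1/12 s, in which the tool goes at most 41.7 mm and 7.16 degrees, less where a joint would pass 70% of its speed; a pose out of reach is approached as far as the arm can. A call with a gripper value outside its range is refused whole. The fingers move at their own pace and stop on an object; FORCE is the grip in N (left out, the last holds). Time passes only in rows, so rows that repeat a pose let the fingers close. It gives the time, the measured TCP pose, the force and the opening at its end, in the units of the state.
- sensors.observe(): the state, without advancing time (a new reading comes with each control period).
- vision.get_image(name): name is "side" or "top"; returns (picture, depth): 420x560x3 uint8, blue, green, red; 420x560 float32, m along the optical axis (not along the pixel's ray), 0 where there is no reading.
- vision.camera_model(name): a dict with "K" (3x3 intrinsics, pixels), "xyz" and "attitude" of the camera in the world. Camera axes: x right, y down, z forward; pixel columns grow to the right and rows downward; lengths in m; the calibration is good to about 2 mm. A picture is of the moment at which its call begins. camera_model takes no time and is no camera call.
- arm.sign_off(): hands the job in, once; it reports no verdict.
Trained networks look in the newest picture that a camera, given by its name, has taken for a name from the list of things; names that differ only in an ending like _2 or _b are one class to them, and where a whole thing is asked for, a point or a joint stands for the part that bears it (a point fixed in the world has none). Each returns a list of dicts, best first, with "score" (0 to 1); they miss things now and then, are a little off and sometimes report something else, mostly with a low value. They report only what shows in the picture. A call takes as long as a camera call.
- nets.cut_out(label, camera): "region" (420x560 bool, what is visible of it) and "uv" ([column, row] in pixels, amid what is visible of it).
The state is a dict: "clock": time; "joints": joint angles; "dq": joint speeds; "joint_efforts": joint torques, N m; "position": TCP position; "ee_rot": TCP orientation; "force": force on the tool from outside, world axes, zero at the start; "ft_torque": the same for the moment, N m; "width": opening from 0.0 (shut) to 1.0 (fully open).
Only numpy, scipy, OpenCV 4.12 (cv2) and the standard library are available. Lean on these libraries where they do the work, as an engineer would, in place of code of your own. Each camera call takes 0.05 s, during which the arm holds its last target.

## Working session

There is one attempt and no reset: what is moved stays moved. The work goes in short steps, Python scripts to look and compute and a shell command to move; the robot and the scene stay as the last step left them, time stands still between calls to the robot, and variables do not carry over. Pictures are saved under pics/ and viewed, and the job is handed in when it is done.

```bash
ls; mkdir -p pics
cat > h.py <<'E'
import numpy as np, cv2
from scipy.spatial.transform import Rotation as R
from cell import sensors, vision, arm, nets
def cam(n):
    m=vision.camera_model(n); return m
def rot(m):
    a=np.array(m["attitude"],float)
    return a if a.shape==(3,3) else R.from_rotvec(a).as_matrix()
def pts(n,depth,mask):
    m=cam(n);K=np.array(m["K"]);v,u=np.nonzero(mask&(depth>0));d=depth[v,u]
    p=np.stack([(u-K[0,2])/K[0,0]*d,(v-K[1,2])/K[1,1]*d,d],1)
    return p@rot(m).T+np.array(m["xyz"])
E
python3 - <<'E'
from h import *
for n in("side","top"):
    im,d=vision.get_image(n); cv2.imwrite(f"pics/{n}0.png",im); np.savez(f"{n}0.npz",im=im,d=d)
    print(cam(n))
    for l in("block","plate","reagent_bottle","wash_bottle","tip_box"):
        for r in nets.cut_out(l,n)[:1]:
            p=pts(n,d,r["region"]); print(n,l,r["score"],r["uv"],np.percentile(p,[2,50,98],axis=0).round(3).tolist())
print(sensors.observe())
E
```

```text
pics
{'K': array([[485.1758431 ,   0.        , 273.93368534],
       [  0.        , 485.1758431 , 209.09708358],
       [  0.        ,   0.        ,   1.        ]]), 'xyz': array([0.50119182, 0.95219921, 1.10847865]), 'attitude': array([-0.22006188,  2.8532766 , -1.13710823])}
side block 0.74 [317.2, 250.4] [[0.493, 0.071, 0.006], [0.518, 0.14, 0.09], [0.543, 0.149, 0.097]]
side plate 0.76 [267.1, 259.3] [[0.569, 0.005, 0.0], [0.646, 0.122, 0.015], [0.724, 0.223, 0.045]]
side reagent_bottle 0.8 [296.3, 128.4] [[0.604, -0.438, 0.004], [0.635, -0.402, 0.077], [0.668, -0.388, 0.148]]
side wash_bottle 0.93 [281.8, 343.6] [[0.541, 0.392, 0.008], [0.57, 0.424, 0.107], [0.601, 0.437, 0.18]]
side tip_box 0.72 [226.8, 220.7] [[0.743, -0.047, 0.005], [0.789, 0.029, 0.057], [0.842, 0.074, 0.063]]
{'K': array([[403.93911968,   0.        , 286.27881996],
       [  0.        , 403.93911968, 207.37951426],
       [  0.        ,   0.        ,   1.        ]]), 'xyz': array([4.66231364e-01, 3.47560960e-04, 1.14219940e+00]), 'attitude': array([-2.16784063,  2.1125668 , -0.20733702])}
top block 0.7 [236
[... 488 characters left out ...]
18]]
{'clock': 0.6, 'joints': array([-1.4246033 ,  0.4345022 ,  0.02498185,  1.57321416, -0.01159445,
        1.13400331, -0.07511922]), 'dq': array([ 1.60319875e-03, -4.70329106e-04,  7.43455577e-05,  1.18982610e-03,
        3.60893975e-04, -5.68659538e-04,  5.45586249e-04]), 'joint_efforts': array([-9.69318426e-04, -6.67342114e+01,  9.82843526e-01, -3.14687097e+01,
       -6.08701911e-02,  3.28034512e-02, -1.74814301e-05]), 'position': array([0.15391542, 0.60575511, 0.24073478]), 'ee_rot': array([3.89927915e-01, 3.11728976e+00, 2.74291721e-05]), 'force': array([ 0.17029861, -0.04899217, -0.96187685]), 'ft_torque': array([-0.03530247,  0.05405822,  0.01081923]), 'width': 0.9975423369379449}
```

View pics/side0.png

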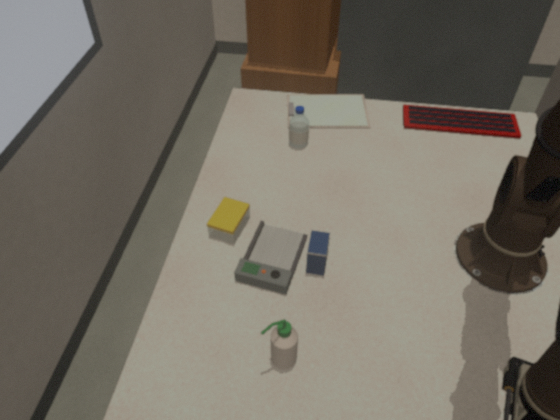

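View pics/top0.png

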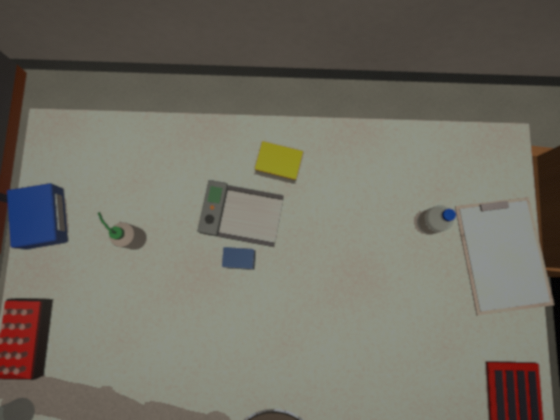

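Run:
```python
from h import *
for n in("side","top"):
    z=np.load(n+"0.npz");d=z["d"]
    P=pts(n,d,np.ones(d.shape,bool))
    # block top
    q=P[(abs(P[:,2]-.095)<.004)&(P[:,0]>.47)&(P[:,0]<.56)&(P[:,1]>.04)&(P[:,1]<.17)]
    r=cv2.minAreaRect((q[:,:2]*1000).astype(np.float32));print(n,"blocktop",r,np.median(q[:,2]),len(q)); print(cv2.boxPoints(r).round(0).tolist())
    for nm,lo,hi in(("platetop",.010,.019),("stop",.024,.034),("pod",.038,.046)):
        q=P[(P[:,2]>lo)&(P[:,2]<hi)&(P[:,0]>.54)&(P[:,0]<.74)&(P[:,1]>-.02)&(P[:,1]<.24)]
        if nm=="stop": q=q[q[:,0]>.66]
        if len(q)<8: print(nm,len(q));continue
        c=np.median(q[:,:2],0)
        r=cv2.minAreaRect((q[:,:2]*1000).astype(np.float32));print(n,nm,len(q),r,cv2.boxPoints(r).round(0).tolist(),np.median(q[:,2]))
```

```text
side blocktop ((518.651123046875, 106.90415954589844), (85.26962280273438, 52.59280014038086), 87.95069122314453) 0.09377653875399616 403
[[491.0, 65.0], [543.0, 63.0], [546.0, 149.0], [494.0, 150.0]]
side platetop 1651 ((624.6665649414062, 114.11723327636719), (220.75338745117188, 178.58456420898438), 78.08248901367188) [[515.0, 25.0], [689.0, -12.0], [735.0, 204.0], [560.0, 241.0]] 0.013018826894439783
side stop 217 ((710.8937377929688, 109.24641418457031), (71.86737823486328, 227.4452667236328), 7.708658218383789) [[660.0, 217.0], [691.0, -8.0], [762.0, 1.0], [731.0, 227.0]] 0.027231007607111613
side pod 797 ((637.56640625, 187.6586456298828), (195.55662536621094, 79.85826873779297), 2.882730484008789) [[538.0, 223.0], [542.0, 143.0], [737.0, 153.0], [733.0, 232.0]] 0.04101617637765864
top blocktop ((515.1776123046875, 103.05132293701172), (80.80223083496094, 52.6368293762207), 87.90895080566406) 0.09347960419936574 565
[[487.0, 64.0], [540.0, 62.0], [543.0, 142.0], [490.0, 144.0]]
top platetop 2308 ((642.0592651367188, 102.05663299560547), (207.42974853515625, 150.41111755371094), 81.01394653320312) [[552.0, 11.0], [700.0, -12.0], [733.0, 193.0], [584.0, 216.0]] 0.012644875833394242
top stop 214 ((681.8978881835938, 86.88895416259766), (187.1646728515625, 63.4649543762207), 79.75016021728516) [[634.0, 0.0], [696.0, -11.0], [730.0, 173.0], [667.0, 185.0]] 0.026502035842233096
top pod 896 ((654.6045532226562, 184.2549591064453), (54.64725112915039, 148.9591522216797), 80.59449768066406) [[577.0, 169.0], [724.0, 145.0], [733.0, 199.0], [586.0, 223.0]] 0.04077125621257083
```

The views show the block upright at about (317,250) in the side view and (238,259) in the top view. The plate is just beyond it, with the pod on its left; the bottles and tip box are well clear. I'll check my fit by overlaying the model.

```bash
cat >> h.py <<'E'
def proj(n,P):
    m=cam(n);c=(np.atleast_2d(P)-np.array(m["xyz"]))@rot(m);K=np.array(m["K"])
    return c[:,:2]/c[:,2:]*[K[0,0],K[1,1]]+[K[0,2],K[1,2]]
def PL(o,yaw,pts):  # plate-frame (mm) to world m
    c,s=np.cos(yaw),np.sin(yaw);p=np.atleast_2d(pts)/1000.
    return np.c_[o[0]+c*p[:,0]-s*p[:,1],o[1]+s*p[:,0]+c*p[:,1],p[:,2]]
E
cat > ov.py <<'E'
from h import *
o=(.6387,.078);yaw=np.radians(-9.3)
for n,(x0,y0,w,h_) in (("side",(200,180,150,112)),("top",(180,160,150,112))):
    im=np.load(n+"0.npz")["im"]; S=5
    a=cv2.resize(im[y0:y0+h_,x0:x0+w],None,fx=S,fy=S,interpolation=cv2.INTER_CUBIC); a=cv2.convertScaleAbs(a,alpha=1.5)
    def line(P,col):
        q=(proj(n,P)-[x0-.5,y0-.5])*S; cv2.polylines(a,[q.round().astype(int)],True,col,1)
    line(PL(o,yaw,[[-75,-80,14],[72,-80,14],[72,80,14],[-75,80,14]]),(0,255,0))
    line(PL(o,yaw,[[60,-80,28],[72,-80,28],[72,80,28],[60,80,28]]),(0,0,255))
    line(PL(o,yaw,[[-75,80,42],[72,80,42],[72,135,42],[-75,135,42]]),(255,255,0))
    b=(.517,.105);by=np.radians(-2.05)
    for z in(0,95): line(PL(b,by,[[-26,-40,z],[26,-40,z],[26,40,z],[-26,40,z]]),(255,0,255))
    cv2.imwrite(f"pics/{n}_ov1.png",a)
E
python3 ov.py
```

```text
(no output)
```

View pics/side_ov1.png

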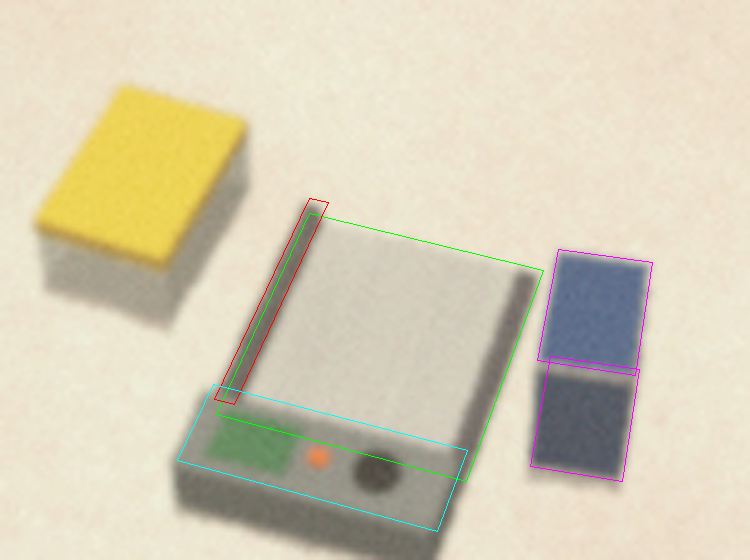

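View pics/top_ov1.png

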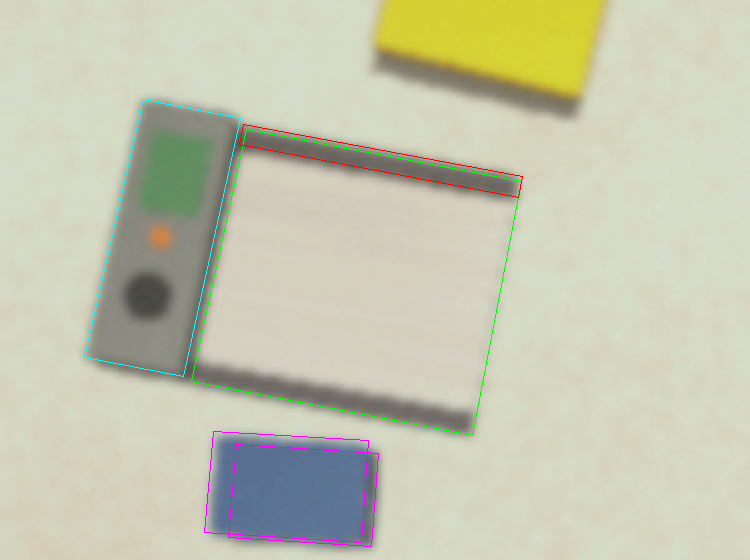

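```bash
cat >> h.py <<'E'
PO=(.640,.0805);PY=np.radians(-9.4)
def target(x,y,z,T,sgn):
    T=np.radians(T);zt=np.array([np.sin(T),0,-np.cos(T)]);f=np.array([np.cos(T),0,np.sin(T)])
    c=np.array([x,y,z])-9.5*f-14*zt
    Rp=R.from_euler("z",PY).as_matrix()
    p=Rp@(c/1000)+[PO[0],PO[1],0]
    M=np.c_[sgn*f,np.cross(zt,sgn*f),zt]
    return p,Rp@M
def delta(x,y,z,T,sgn,p0=None,r0=None):
    s=sensors.observe();p0=s["position"] if p0 is None else p0;r0=s["ee_rot"] if r0 is None else r0
    R0=R.from_rotvec(r0).as_matrix();p,M=target(x,y,z,T,sgn)
    return (R0.T@(p-p0)*100).round(2), np.degrees(R.from_matrix(R0.T@M).as_rotvec()).round(2)
def where():
    s=sensors.observe();R0=R.from_rotvec(s["ee_rot"]).as_matrix()
    Rp=R.from_euler("z",PY).as_matrix();zt=Rp.T@R0[:,2]
    T=np.arctan2(zt[0],-zt[2]);f=np.array([np.cos(T),0,np.sin(T)])
    c=Rp.T@(s["position"]-[PO[0],PO[1],0])*1000+14*zt+9.5*f
    print("t",s["clock"],"contact pt (plate mm)",c.round(1),"tilt",np.degrees(T).round(1),"F",(Rp.T@s["force"]).round(1),"w",round(s["width"],2),"j",s["joints"].round(2))
E
python3 - <<'E'
from h import *
print(R.from_rotvec(sensors.observe()["ee_rot"]).as_matrix().round(3))
where()
for sgn in(1,-1): print(delta(-195,2,130,40,sgn))
E
```

```text
[[-0.969  0.246  0.   ]
 [ 0.246  0.969  0.   ]
 [-0.     0.    -1.   ]]
t 0.6 contact pt (plate mm) [-555.8  438.8  226.7] tilt 0.0 F [ 0.2 -0.  -1. ] w 1.0 j [-1.42  0.43  0.02  1.57 -0.01  1.13 -0.08]
(array([-38.98, -40.52,  10.61]), array([-59.99,   2.54, 164.84]))
(array([-38.98, -40.52,  10.61]), array([ -1.7 , -39.98,  -4.66]))
```

```bash
python3 -m handwheel '[{"tx":-3.3,"ty":-3.4,"tz":0,"wy":-3,"claw":0.4},{"tx":-6.6,"ty":-6.8,"tz":0,"wy":-6,"claw":0.4},{"tx":-9.9,"ty":-10.2,"tz":0,"wy":-9,"claw":0.4},{"tx":-13.2,"ty":-13.6,"tz":0,"wy":-12,"claw":0.4},{"tx":-16.5,"ty":-17,"tz":0,"wy":-15,"claw":0.4},{"tx":-19.5,"ty":-20.3,"tz":0,"wy":-18,"claw":0.4},{"tx":-22.7,"ty":-23.6,"tz":0,"wy":-21,"claw":0.4},{"tx":-25.9,"ty":-26.9,"tz":0,"wy":-24,"claw":0.4},{"tx":-29.1,"ty":-30.2,"tz":0,"wy":-27,"claw":0.4},{"tx":-32.3,"ty":-33.6,"tz":0,"wy":-30,"claw":0.4},{"tx":-35.6,"ty":-37,"tz":0,"wy":-33,"claw":0.4},{"tx":-38.9,"ty":-40.5,"tz":0,"wy":-36,"claw":0.4}]'
python3 - <<'E'
from h import *
where();print(delta(-195,2,130,40,-1)); print(delta(-195,2,20,40,-1))
E
```

```text
t 0.6 contact pt (plate mm) [-555.8  438.8  226.7] tilt 0.0 F [ 0.2 -0.  -1. ] w 1.0 j [-1.42  0.43  0.02  1.57 -0.01  1.13 -0.08]
(array([-38.98, -40.52,  10.61]), array([ -1.7 , -39.98,  -4.66]))
(array([-38.98, -40.53,  21.61]), array([ -1.7 , -39.98,  -4.66]))invalid input
```

```bash
python3 -m handwheel '[{"tx":-3.3,"ty":-3.4,"tz":0,"wx":0,"wy":-3,"wz":0,"claw":0.4},{"tx":-6.6,"ty":-6.8,"tz":0,"wx":0,"wy":-6,"wz":0,"claw":0.4},{"tx":-9.9,"ty":-10.2,"tz":0,"wx":0,"wy":-9,"wz":0,"claw":0.4},{"tx":-13.2,"ty":-13.6,"tz":0,"wx":0,"wy":-12,"wz":0,"claw":0.4}]'
python3 - <<'E'
from h import *
where();print(delta(-195,2,130,40,-1)); print(delta(-195,2,20,40,-1))
E
```

```text
clock: 0.93
position: [0.2378, 0.4598, 0.2409]
ee_rot: [0.363, 2.909, -0.038]
force: [0.6, -0.6, 0.3]
width: 0.757
t 0.9333 contact pt (plate mm) [-446.5  308.3  229.2] tilt 12.1 F [ 0.6 -0.5  0.3] w 0.76 j [-1.43  0.25  0.1   1.88  0.22  1.03 -0.12]
(array([-24.4 , -28.46,  16.1 ]), array([ -2.12, -27.85,  -4.4 ]))
(array([-22.09, -28.46,  26.85]), array([ -2.12, -27.85,  -4.4 ]))
```

```bash
python3 -m handwheel '[{"tx":-2.4,"ty":-2.8,"tz":1.6,"wx":-0.2,"wy":-2.8,"wz":-0.4,"claw":0.4},{"tx":-4.9,"ty":-5.7,"tz":3.2,"wx":-0.4,"wy":-5.6,"wz":-0.9,"claw":0.4},{"tx":-7.3,"ty":-8.5,"tz":4.8,"wx":-0.6,"wy":-8.4,"wz":-1.3,"claw":0.4},{"tx":-9.8,"ty":-11.4,"tz":6.4,"wx":-0.8,"wy":-11.1,"wz":-1.8,"claw":0.4},{"tx":-12.2,"ty":-14.2,"tz":8,"wx":-1.1,"wy":-13.9,"wz":-2.2,"claw":0.4},{"tx":-14.6,"ty":-17.1,"tz":9.7,"wx":-1.3,"wy":-16.7,"wz":-2.6,"claw":0.4},{"tx":-17.1,"ty":-19.9,"tz":11.3,"wx":-1.5,"wy":-19.5,"wz":-3.1,"claw":0.4},{"tx":-19.5,"ty":-22.8,"tz":12.9,"wx":-1.7,"wy":-22.3,"wz":-3.5,"claw":0.4},{"tx":-22,"ty":-25.6,"tz":14.5,"wx":-1.9,"wy":-25.1,"wz":-4,"claw":0.4},{"tx":-24.4,"ty":-28.5,"tz":16.1,"wx":-2.1,"wy":-27.9,"wz":-4.4,"claw":0.4},{"tx":-24.4,"ty":-28.5,"tz":16.1,"wx":-2.1,"wy":-27.9,"wz":-4.4,"claw":0.4}]'
python3 - <<'E'
from h import *
where();print(delta(-195,2,130,40,-1)); print(delta(-195,2,18,40,-1));print(delta(-165,2,18,40,-1))
E
```

```text
clock: 1.85
position: [0.4118, 0.1479, 0.1439]
ee_rot: [0.207, 2.479, -0.118]
force: [0.7, -0.0, -0.2]
width: 0.398
t 1.85 contact pt (plate mm) [-220.1   28.8  138.6] tilt 37.6 F [ 0.7  0.1 -0.2] w 0.4 j [-1.02  0.19  0.06  2.55  1.4   0.6  -0.83]
(array([-1.38, -2.66,  2.35]), array([-2.03, -2.37,  0.61]))
(array([ 5.46, -2.28, 11.21]), array([-2.03, -2.37,  0.61]))
(array([ 3.08, -2.23, 13.04]), array([-2.03, -2.37,  0.61]))
```

Run:
```python
from h import *
print(delta(-185,2,60,32,-1)); print(delta(-180,2,18,32,-1))
```

```text
(array([ 1.9 , -2.41,  8.37]), array([-2.07,  5.63,  0.47]))
(array([ 4.07, -2.26, 12.  ]), array([-2.07,  5.63,  0.47]))
```

```bash
python3 -m handwheel '[{"tx":0.6,"ty":-0.8,"tz":2.8,"wx":-0.7,"wy":1.9,"wz":0,"claw":0.4},{"tx":1.3,"ty":-1.6,"tz":5.6,"wx":-1.4,"wy":3.8,"wz":0.3,"claw":0.4},{"tx":1.9,"ty":-2.4,"tz":8.4,"wx":-2.1,"wy":5.6,"wz":0.5,"claw":0.4},{"tx":1.9,"ty":-2.4,"tz":8.4,"wx":-2.1,"wy":5.6,"wz":0.5,"claw":0.4}]'
python3 - <<'E'
from h import *
where();print(delta(-180,2,20,32,-1)); print(delta(-165,2,20,32,-1))
E
```

```text
clock: 2.18
position: [0.4437, 0.1144, 0.0646]
ee_rot: [0.216, 2.578, -0.059]
force: [-0.1, -0.1, 0.0]
width: 0.403
t 2.1833 contact pt (plate mm) [-183.8    1.3   57.7] tilt 31.8 F [-0.1 -0.1  0. ] w 0.4 j [-0.65  0.39 -0.05  2.56  1.98  0.47 -1.23]
(array([1.67, 0.06, 3.41]), array([ 0.  , -0.19, -0.2 ]))
(array([0.4 , 0.07, 4.2 ]), array([ 0.  , -0.19, -0.2 ]))
```

```bash
python3 -m handwheel '[{"tx":0.5,"ty":0,"tz":1.4,"wx":0,"wy":0,"wz":0,"claw":0.4},{"tx":1.0,"ty":0.1,"tz":2.8,"wx":0,"wy":0,"wz":0,"claw":0.4},{"tx":1.2,"ty":0.1,"tz":3.7,"wx":0,"wy":0,"wz":0,"claw":0.4},{"tx":1.2,"ty":0.1,"tz":3.7,"wx":0,"wy":0,"wz":0,"claw":0.4}]'
python3 - <<'E'
from h import *
where();print(delta(-105,2,20,32,-1))
for n in("side","top"):
    im,d=vision.get_image(n)
    x,y=(230,160) if n=="side" else (180,180)
    cv2.imwrite(f"pics/{n}2.png",cv2.resize(im[y:y+120,x:x+160],None,fx=5,fy=5,interpolation=cv2.INTER_CUBIC))
E
```

```text
clock: 2.52
position: [0.4525, 0.1161, 0.0276]
ee_rot: [0.213, 2.577, -0.059]
force: [-0.6, -0.6, -0.8]
width: 0.396
t 2.5167 contact pt (plate mm) [-175.3    4.5   20.8] tilt 31.9 F [-0.5 -0.6 -0.8] w 0.4 j [-0.57  0.52 -0.14  2.56  2.14  0.57 -1.39]
(array([-5.93, -0.24,  3.78]), array([ 0.05, -0.1 , -0.09]))
```

View pics/side2.png

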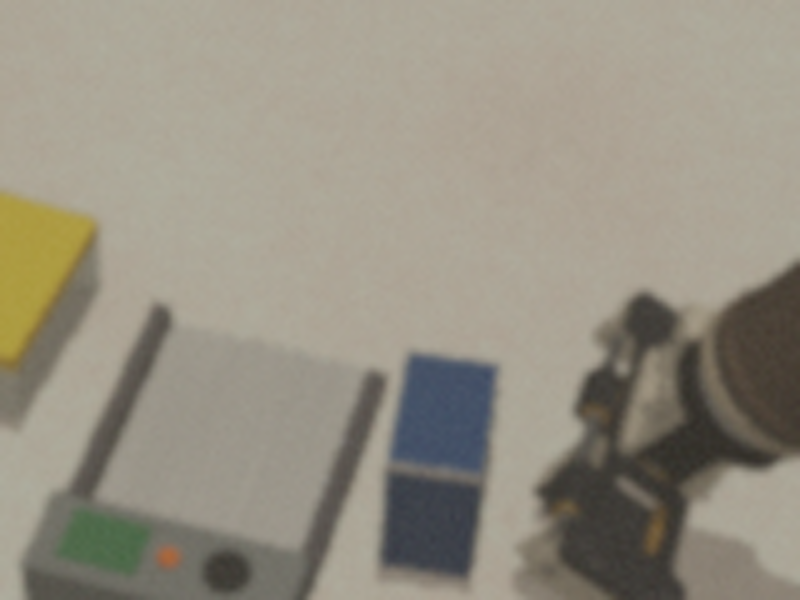

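View pics/top2.png

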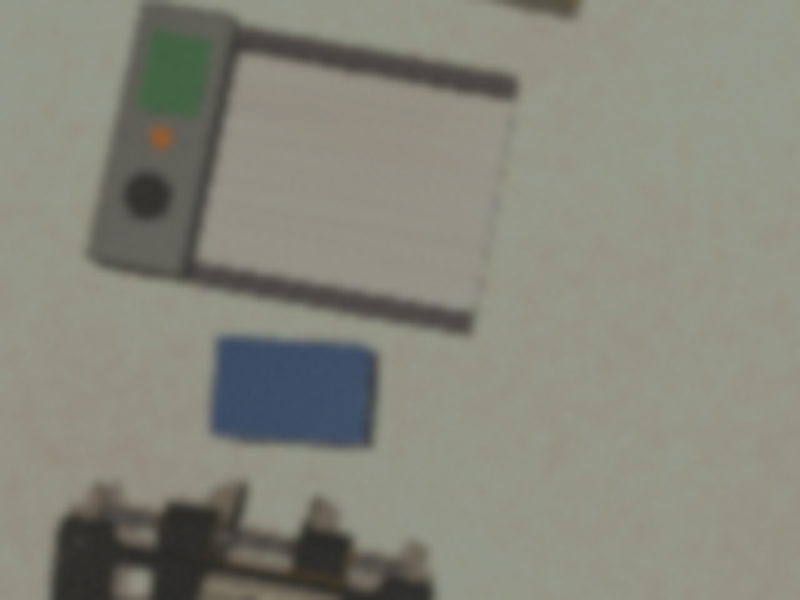

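```bash
python3 -m handwheel '[{"tx":-0.4,"ty":-0.4,"tz":0.25,"wx":0,"wy":0,"wz":0,"claw":0.4},{"tx":-0.8,"ty":-0.4,"tz":0.5,"wx":0,"wy":0,"wz":0,"claw":0.4},{"tx":-1.2,"ty":-0.4,"tz":0.75,"wx":0,"wy":0,"wz":0,"claw":0.4},{"tx":-1.6,"ty":-0.4,"tz":1.0,"wx":0,"wy":0,"wz":0,"claw":0.4},{"tx":-2.0,"ty":-0.4,"tz":1.25,"wx":0,"wy":0,"wz":0,"claw":0.4},{"tx":-2.4,"ty":-0.4,"tz":1.5,"wx":0,"wy":0,"wz":0,"claw":0.4},{"tx":-2.7,"ty":-0.4,"tz":1.7,"wx":0,"wy":0,"wz":0,"claw":0.4},{"tx":-3.0,"ty":-0.4,"tz":1.9,"wx":0,"wy":0,"wz":0,"claw":0.4},{"tx":-3.0,"ty":-0.4,"tz":1.9,"wx":0,"wy":0,"wz":0,"claw":0.4}]'
cat > snap.py <<'E'
from h import *
import sys
where()
for n in("side","top"):
    im,d=vision.get_image(n)
    x,y=(230,160) if n=="side" else (180,180)
    cv2.imwrite(f"pics/{n}{sys.argv[1]}.png",cv2.resize(im[y:y+120,x:x+160],None,fx=5,fy=5,interpolation=cv2.INTER_CUBIC))
E
python3 snap.py 3
```

```text
clock: 3.37
position: [0.4871, 0.1066, 0.0288]
ee_rot: [0.213, 2.576, -0.058]
force: [-1.5, 1.5, 0.8]
width: 0.399
t 3.3667 contact pt (plate mm) [-139.6    0.8   21.9] tilt 32.0 F [-1.7  1.2  0.8] w 0.4 j [-0.51  0.52 -0.1   2.5   2.18  0.52 -1.33]
```

View pics/side3.png

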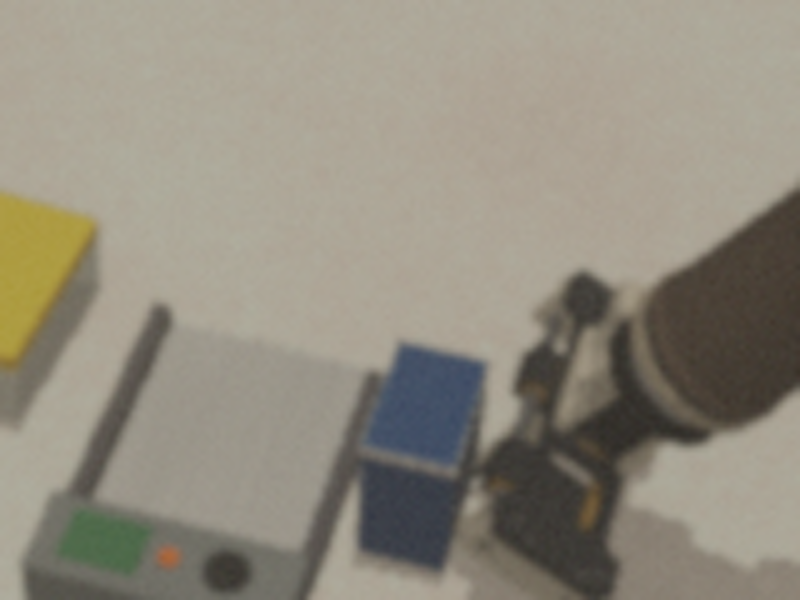

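View pics/top3.png

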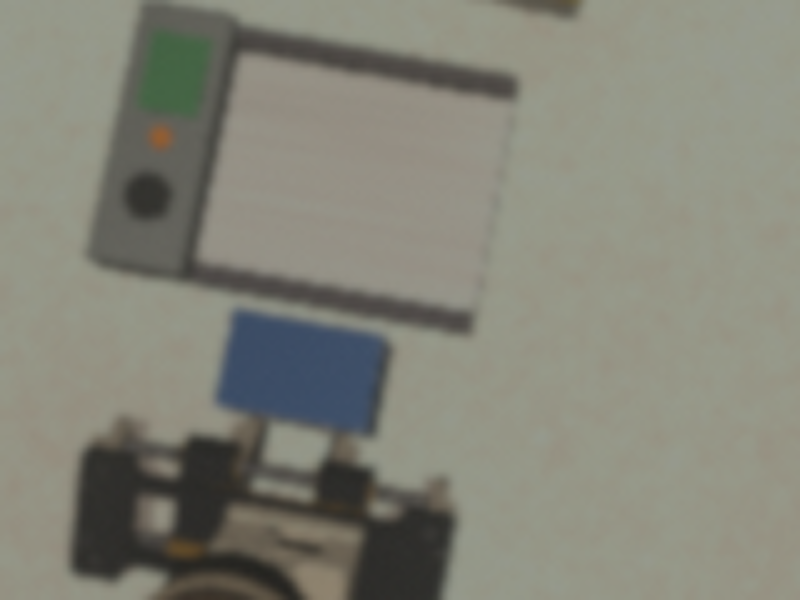

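The block is now square to the plate, upright and sliding. I'll push it the rest of the way to the bar.

```bash
python3 -m handwheel '[{"tx":-0.3,"ty":0,"tz":0.2,"wx":0,"wy":0,"wz":0,"claw":0.4},{"tx":-0.6,"ty":0,"tz":0.4,"wx":0,"wy":0,"wz":0,"claw":0.4},{"tx":-0.8,"ty":0,"tz":0.55,"wx":0,"wy":0,"wz":0,"claw":0.4},{"tx":-1.0,"ty":0,"tz":0.65,"wx":0,"wy":0,"wz":0,"claw":0.4},{"tx":-1.1,"ty":0,"tz":0.7,"wx":0,"wy":0,"wz":0,"claw":0.4},{"tx":-1.1,"ty":0,"tz":0.7,"wx":0,"wy":0,"wz":0,"claw":0.4}]'; 
python3 snap.py 4
```

```text
clock: 3.97
position: [0.4994, 0.1041, 0.0285]
ee_rot: [0.213, 2.576, -0.058]
force: [-3.0, 0.2, 0.4]
width: 0.402
t 3.9667 contact pt (plate mm) [-127.1    0.4   21.7] tilt 32.0 F [-3.  -0.3  0.4] w 0.4 j [-0.5   0.52 -0.08  2.48  2.19  0.49 -1.31]
```

View pics/side4.png

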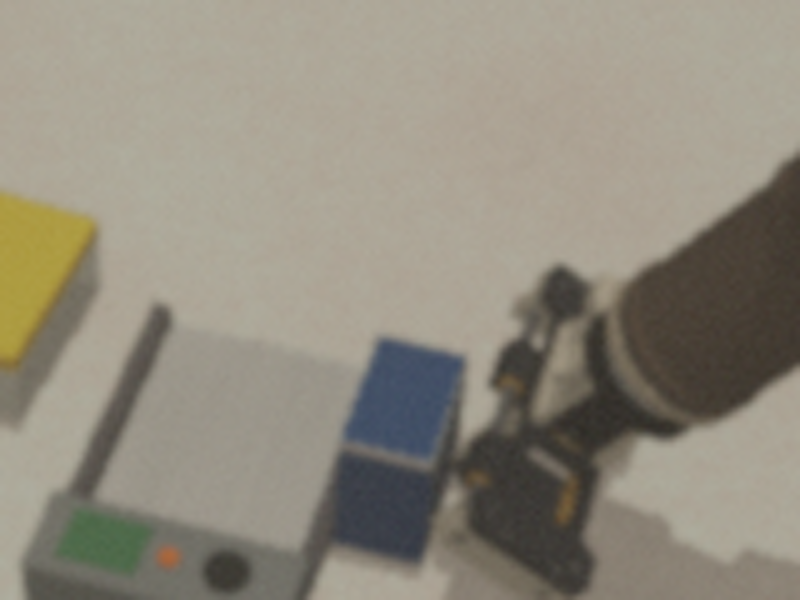

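View pics/top4.png

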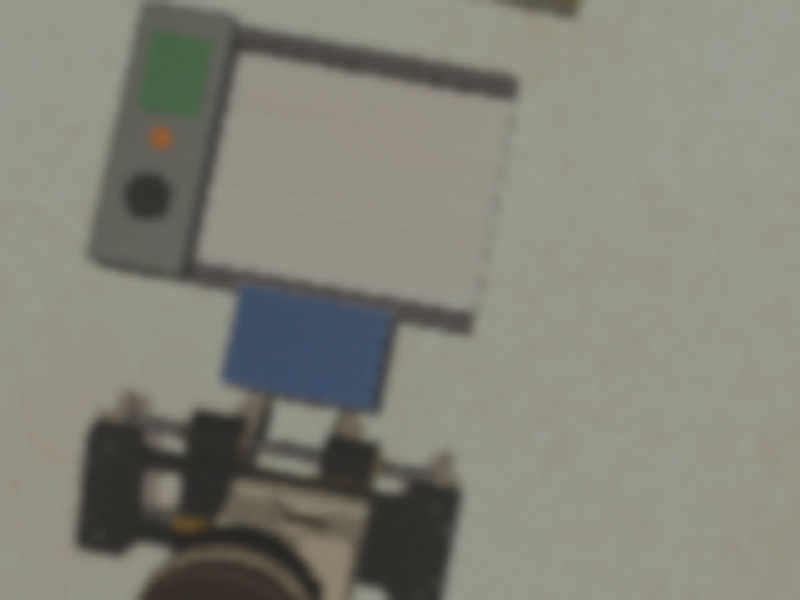

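```bash
python3 -m handwheel '[{"tx":-0.1,"ty":0,"tz":0.06,"wx":0,"wy":0,"wz":0,"claw":0.4},{"tx":-0.2,"ty":0,"tz":0.12,"wx":0,"wy":0,"wz":0,"claw":0.4},{"tx":-0.3,"ty":0,"tz":0.19,"wx":0,"wy":0,"wz":0,"claw":0.4},{"tx":-0.3,"ty":0,"tz":0.19,"wx":0,"wy":0,"wz":0,"claw":0.4}]'; 
python3 -c "from h import *; where()"
```

```text
clock: 4.4
position: [0.5015, 0.1037, 0.0281]
ee_rot: [0.211, 2.578, -0.058]
force: [-9.1, 0.2, 6.1]
width: 0.4
t 4.4 contact pt (plate mm) [-125.     0.2   21.3] tilt 31.8 F [-9.  -1.3  6.1] w 0.4 j [-0.49  0.53 -0.08  2.47  2.19  0.49 -1.3 ]
```

```bash
python3 -m handwheel '[{"tx":0.4,"ty":0,"tz":-0.25,"wx":0,"wy":0,"wz":0,"claw":0.4},{"tx":0.7,"ty":0,"tz":-0.45,"wx":0,"wy":0,"wz":0,"claw":0.4},{"tx":-0.2,"ty":0,"tz":-1.9,"wx":0,"wy":0,"wz":0,"claw":0.4},{"tx":-1.1,"ty":0,"tz":-3.3,"wx":0,"wy":0,"wz":0,"claw":0.4},{"tx":-2.0,"ty":0,"tz":-4.75,"wx":0,"wy":0,"wz":0,"claw":0.4},{"tx":-2.0,"ty":0,"tz":-4.75,"wx":0,"wy":0,"wz":0,"claw":0.4}]'
python3 - <<'E'
from h import *
where()
for th in(0,5,10,15,20,25,30,35,40,45,50,55):
    t=np.radians(th); print(th,delta(-73-52*np.cos(t)+58*np.sin(t)+1.5,0.2,14+52*np.sin(t)+58*np.cos(t),32,-1)[0])
E
```

```text
clock: 4.9
position: [0.4963, 0.1057, 0.0823]
ee_rot: [0.213, 2.572, -0.055]
force: [0.3, 0.4, 1.7]
width: 0.398
t 4.9 contact pt (plate mm) [-130.4    1.5   75.5] tilt 32.2 F [0.3 0.4 1.7] w 0.4 j [-0.64  0.37  0.08  2.47  1.95  0.36 -1.06]
0 [-0.41 -0.12  0.66]
5 [-1.08 -0.12  0.58]
10 [-1.76 -0.12  0.55]
15 [-2.44 -0.12  0.59]
20 [-3.11 -0.12  0.68]
25 [-3.77 -0.11  0.83]
30 [-4.42 -0.11  1.04]
35 [-5.05 -0.11  1.3 ]
40 [-5.65 -0.11  1.62]
45 [-6.22 -0.11  1.99]
50 [-6.75 -0.11  2.4 ]
55 [-7.25 -0.11  2.87]
```

```bash
python3 -m handwheel '[{"tx":-0.3,"ty":-0.1,"tz":0.2,"wx":0,"wy":0,"wz":0,"claw":0.4},{"tx":-0.6,"ty":-0.1,"tz":0.36,"wx":0,"wy":0,"wz":0,"claw":0.4},{"tx":-0.95,"ty":-0.1,"tz":0.32,"wx":0,"wy":0,"wz":0,"claw":0.4},{"tx":-1.3,"ty":-0.1,"tz":0.3,"wx":0,"wy":0,"wz":0,"claw":0.4},{"tx":-1.65,"ty":-0.1,"tz":0.29,"wx":0,"wy":0,"wz":0,"claw":0.4},{"tx":-2.0,"ty":-0.1,"tz":0.29,"wx":0,"wy":0,"wz":0,"claw":0.4},{"tx":-2.0,"ty":-0.1,"tz":0.29,"wx":0,"wy":0,"wz":0,"claw":0.4}]'; 
python3 snap.py 5
```

```text
clock: 5.48
position: [0.513, 0.101, 0.0869]
ee_rot: [0.212, 2.577, -0.059]
force: [-3.1, 2.9, 2.7]
width: 0.4
t 5.4833 contact pt (plate mm) [-113.2   -0.5   80.1] tilt 31.9 F [-3.6  2.4  2.7] w 0.4 j [-0.64  0.37  0.13  2.43  1.91  0.31 -0.97]
```

View pics/side5.png

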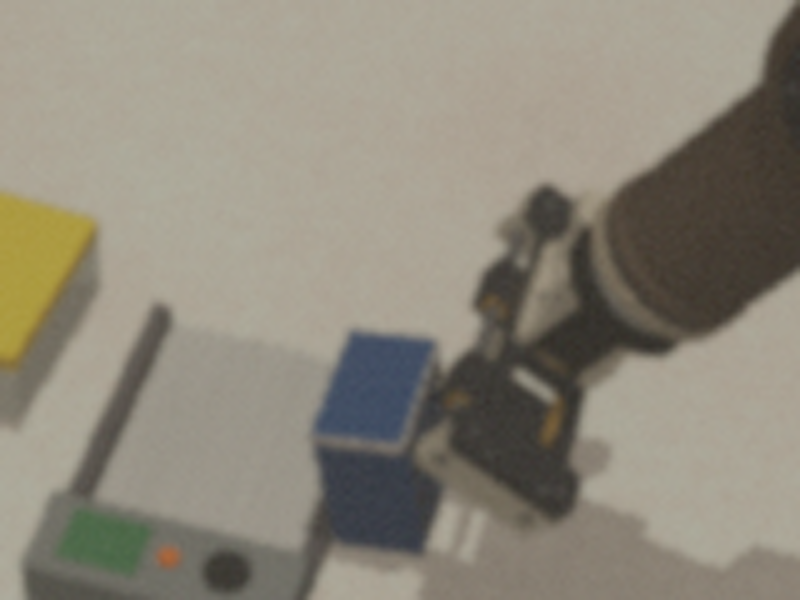

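```bash
python3 -m handwheel '[{"tx":-0.35,"ty":0,"tz":-0.02,"wx":0,"wy":0,"wz":0,"claw":0.4},{"tx":-0.7,"ty":0,"tz":0,"wx":0,"wy":0,"wz":0,"claw":0.4},{"tx":-1.05,"ty":0,"tz":0.03,"wx":0,"wy":0,"wz":0,"claw":0.4},{"tx":-1.4,"ty":0,"tz":0.1,"wx":0,"wy":0,"wz":0,"claw":0.4},{"tx":-1.75,"ty":0,"tz":0.18,"wx":0,"wy":0,"wz":0,"claw":0.4},{"tx":-2.1,"ty":0,"tz":0.28,"wx":0,"wy":0,"wz":0,"claw":0.4},{"tx":-2.1,"ty":0,"tz":0.28,"wx":0,"wy":0,"wz":0,"claw":0.4}]'; 
python3 snap.py 6
```

```text
clock: 6.17
position: [0.5331, 0.0977, 0.0969]
ee_rot: [0.213, 2.574, -0.058]
force: [-0.6, -0.4, -0.3]
width: 0.401
t 6.1667 contact pt (plate mm) [-92.8  -0.5  90.1] tilt 32.1 F [-0.6 -0.5 -0.3] w 0.4 j [-0.66  0.37  0.21  2.39  1.83  0.26 -0.86]
```

View pics/side6.png

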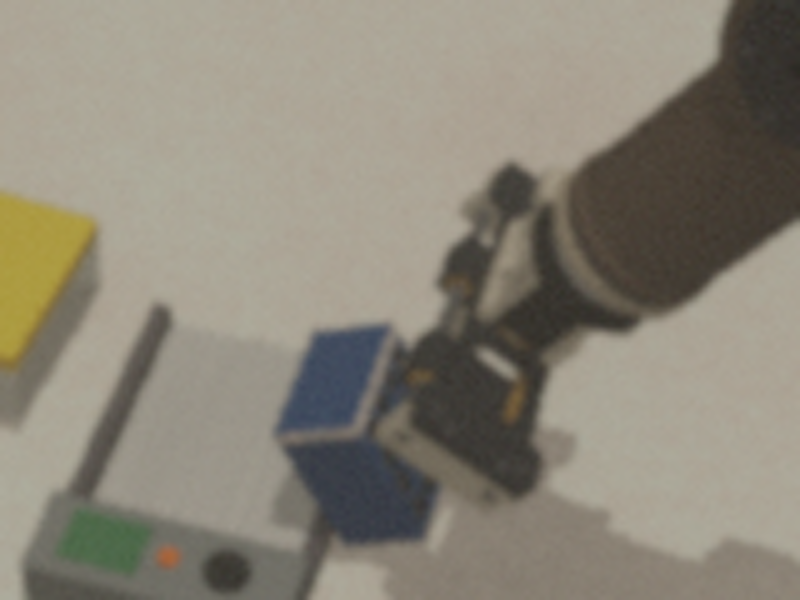

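View pics/top6.png

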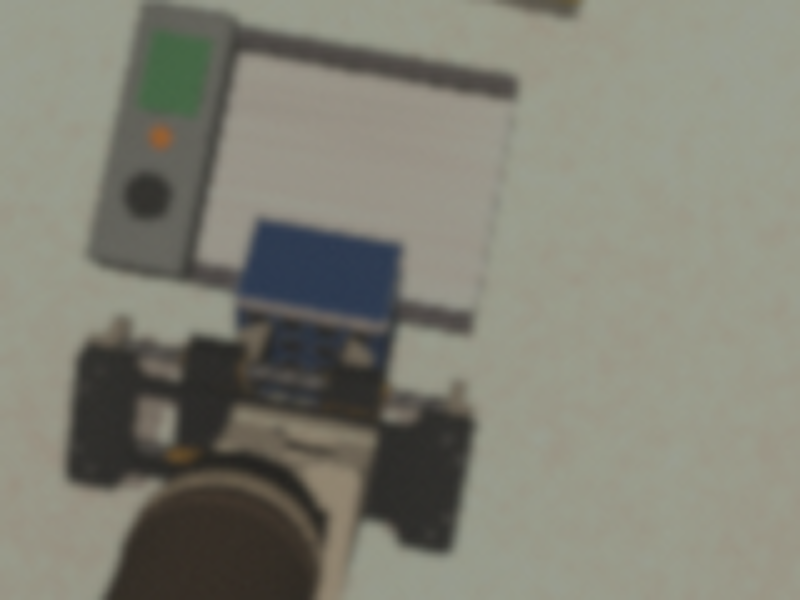

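```bash
python3 -m handwheel '[{"tx":-0.35,"ty":0,"tz":0.12,"wx":0,"wy":1,"wz":0,"claw":0.4},{"tx":-0.7,"ty":0,"tz":0.28,"wx":0,"wy":2,"wz":0,"claw":0.4},{"tx":-1.05,"ty":0,"tz":0.46,"wx":0,"wy":3,"wz":0,"claw":0.4},{"tx":-1.35,"ty":0,"tz":0.62,"wx":0,"wy":4,"wz":0,"claw":0.4},{"tx":-1.65,"ty":0,"tz":0.8,"wx":0,"wy":5,"wz":0,"claw":0.4},{"tx":-1.9,"ty":0,"tz":0.98,"wx":0,"wy":6,"wz":0,"claw":0.4},{"tx":-1.9,"ty":0,"tz":0.98,"wx":0,"wy":6,"wz":0,"claw":0.4}]'; 
python3 snap.py 7
```

```text
clock: 6.85
position: [0.5541, 0.0937, 0.0987]
ee_rot: [0.224, 2.68, -0.047]
force: [0.3, -0.2, -0.6]
width: 0.401
t 6.85 contact pt (plate mm) [-72.2  -1.   90.3] tilt 26.0 F [ 0.4 -0.2 -0.6] w 0.4 j [-0.54  0.37  0.15  2.26  1.    0.22  0.05]
```

View pics/side7.png

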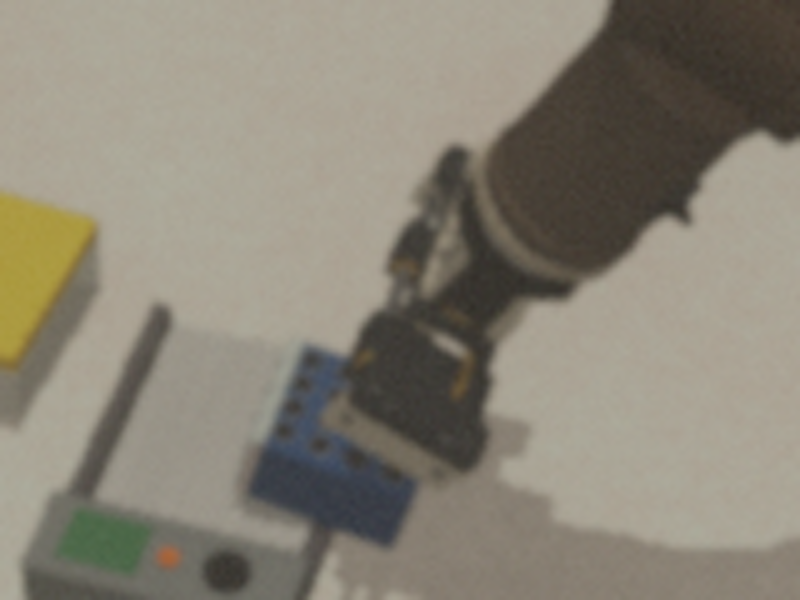

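Run:
```python
from h import *
for x,z in((-115,92),(-115,34),(-95,34)): print(delta(x,0,z,26,-1))
z=vision.get_image("top");d=z[1]
P=pts("top",d,np.ones(d.shape,bool));q=P[(abs(P[:,2]-.066)<.008)&(abs(P[:,0]-.60)<.08)&(abs(P[:,1]-.09)<.06)]
print(len(q),np.percentile(q,[2,50,98],axis=0))
```

```text
(array([ 3.66,  0.11, -2.04]), array([ 0.09,  0.02, -0.16]))
(array([6.2 , 0.1 , 3.18]), array([ 0.09,  0.02, -0.16]))
(array([4.4 , 0.1 , 4.05]), array([ 0.09,  0.02, -0.16]))
706 [[0.54705226 0.04917125 0.06030758]
 [0.5918401  0.08872411 0.06443805]
 [0.62412105 0.12507471 0.06837256]]
```

```bash
python3 -m handwheel '[{"tx":0.8,"ty":0,"tz":-0.8,"wx":0,"wy":0,"wz":0,"claw":0.4},{"tx":1.8,"ty":0.1,"tz":-1.3,"wx":0,"wy":0,"wz":0,"claw":0.4},{"tx":2.8,"ty":0.1,"tz":-1.7,"wx":0,"wy":0,"wz":0,"claw":0.4},{"tx":3.7,"ty":0.1,"tz":-2.0,"wx":0,"wy":0,"wz":0,"claw":0.4},{"tx":3.7,"ty":0.1,"tz":-2.0,"wx":0,"wy":0,"wz":0,"claw":0.4},{"tx":4.5,"ty":0.1,"tz":-0.3,"wx":0,"wy":0,"wz":0,"claw":0.4},{"tx":5.3,"ty":0.1,"tz":1.4,"wx":0,"wy":0,"wz":0,"claw":0.4},{"tx":6.2,"ty":0.1,"tz":3.2,"wx":0,"wy":0,"wz":0,"claw":0.4},{"tx":6.2,"ty":0.1,"tz":3.2,"wx":0,"wy":0,"wz":0,"claw":0.4}]'; python3 snap.py 8
```

```text
clock: 7.75
position: [0.5118, 0.1009, 0.0487]
ee_rot: [0.218, 2.679, -0.058]
force: [-0.7, -1.3, 0.3]
width: 0.4
t 7.75 contact pt (plate mm) [-115.2   -0.9   40.3] tilt 26.1 F [-0.5 -1.4  0.3] w 0.4 j [-0.59  0.45  0.14  2.38  1.83  0.22 -0.86]
```

View pics/side8.png

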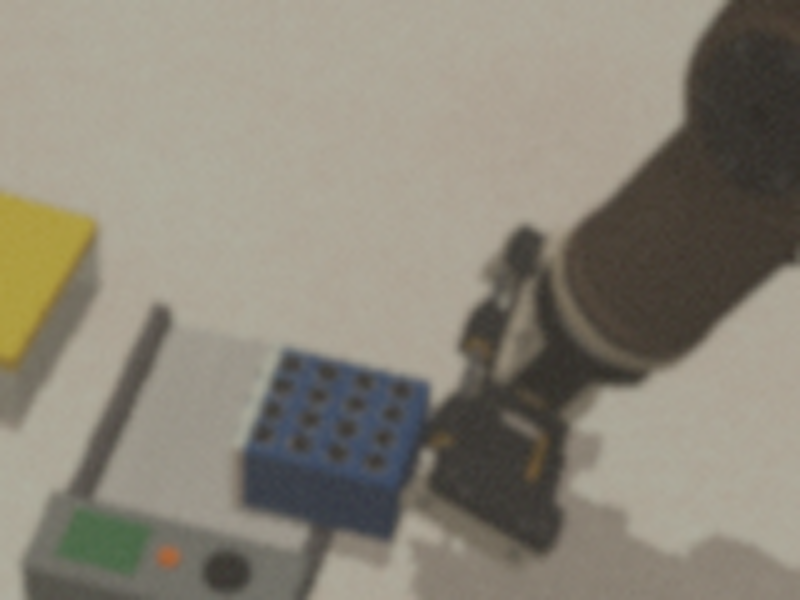

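View pics/top8.png

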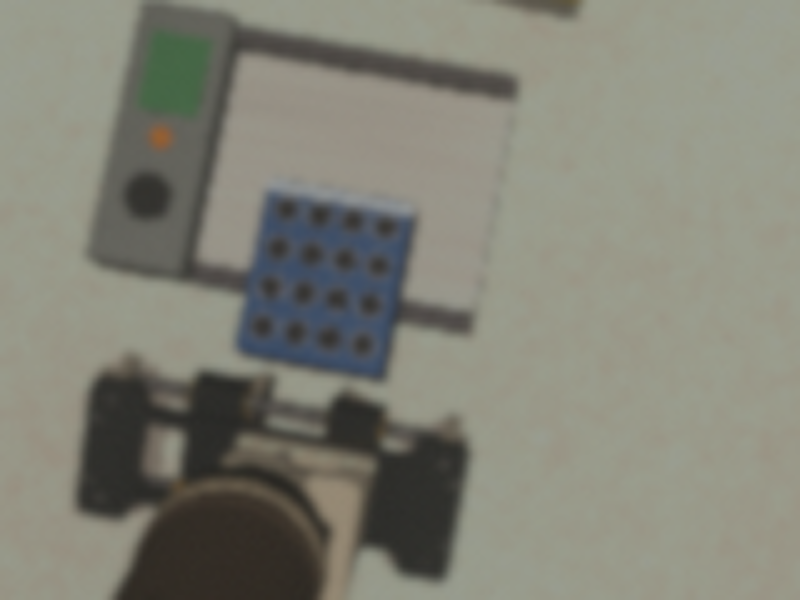

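The block lies flat on the plate, wells up and square. Next I'll slide it home.

```bash
python3 -m handwheel '[{"tx":-0.5,"ty":0,"tz":0.24,"wx":0,"wy":0,"wz":0,"claw":0.4},{"tx":-1.0,"ty":0,"tz":0.49,"wx":0,"wy":0,"wz":0,"claw":0.4},{"tx":-1.5,"ty":0,"tz":0.73,"wx":0,"wy":0,"wz":0,"claw":0.4},{"tx":-2.0,"ty":0,"tz":0.98,"wx":0,"wy":0,"wz":0,"claw":0.4},{"tx":-2.5,"ty":0,"tz":1.22,"wx":0,"wy":0,"wz":0,"claw":0.4},{"tx":-3.0,"ty":0,"tz":1.46,"wx":0,"wy":0,"wz":0,"claw":0.4},{"tx":-3.5,"ty":0,"tz":1.7,"wx":0,"wy":0,"wz":0,"claw":0.4},{"tx":-4.0,"ty":0,"tz":1.95,"wx":0,"wy":0,"wz":0,"claw":0.4},{"tx":-4.0,"ty":0,"tz":1.95,"wx":0,"wy":0,"wz":0,"claw":0.4}]'; python3 snap.py 9
```

```text
clock: 8.6
position: [0.5573, 0.0923, 0.0494]
ee_rot: [0.222, 2.679, -0.059]
force: [-0.5, 0.2, -0.3]
width: 0.402
t 8.6 contact pt (plate mm) [-68.8  -1.9  41. ] tilt 26.1 F [-0.5  0.1 -0.3] w 0.4 j [-0.58  0.49  0.22  2.29  1.67  0.14 -0.65]
```

View pics/top9.png

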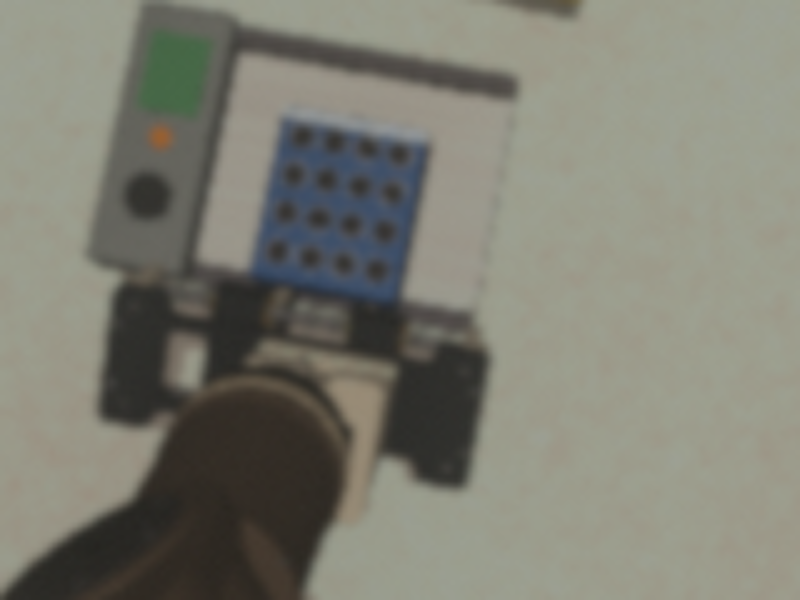

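```bash
python3 -c "
from h import *
print(delta(-75,-1,38,14,-1))"
```

```text
(array([ 0.31,  0.09, -0.15]), array([-3.500e-01,  1.207e+01, -1.000e-02]))
```

```bash
python3 -m handwheel '[{"tx":0.3,"ty":0.1,"tz":-0.1,"wx":0,"wy":3,"wz":0,"claw":0.4},{"tx":0.3,"ty":0.1,"tz":-0.15,"wx":0,"wy":6,"wz":0,"claw":0.4},{"tx":0.3,"ty":0.1,"tz":-0.15,"wx":0,"wy":9,"wz":0,"claw":0.4},{"tx":0.3,"ty":0.1,"tz":-0.15,"wx":0,"wy":12,"wz":0,"claw":0.4},{"tx":0.3,"ty":0.1,"tz":-0.15,"wx":0,"wy":12,"wz":0,"claw":0.4}]'; python3 -c "
from h import *
where()
for x in (-65,-45,-36,-33): print(delta(x,-1,36,14,-1))"
```

```text
clock: 9.12
position: [0.5579, 0.0881, 0.0471]
ee_rot: [0.239, 2.826, -0.073]
force: [0.9, -1.9, -1.4]
width: 0.401
t 9.1167 contact pt (plate mm) [-69.   -6.2  36.6] tilt 17.6 F [ 1.2 -1.7 -1.4] w 0.4 j [-0.24  0.5  -0.16  2.15  0.82  0.35  0.27]
(array([-0.45,  0.49,  0.11]), array([-1.5 ,  3.63, -0.1 ]))
(array([-2.36,  0.51,  0.71]), array([-1.5 ,  3.63, -0.1 ]))
(array([-3.21,  0.52,  0.99]), array([-1.5 ,  3.63, -0.1 ]))
(array([-3.5 ,  0.52,  1.08]), array([-1.5 ,  3.63, -0.1 ]))
```

```bash
python3 -m handwheel '[{"tx":0,"ty":0,"tz":0,"wx":0,"wy":0,"wz":0,"claw":0.4},{"tx":0,"ty":0,"tz":0,"wx":0,"wy":0,"wz":0,"claw":0.4}]'; python3 snap.py 10; python3 -c "
from h import *
for x in (-65,-45,-36,-33): print(delta(x,-1,36,14,-1))"
```

```text
clock: 9.28
position: [0.5602, 0.0854, 0.0474]
ee_rot: [0.25, 2.819, -0.072]
force: [0.1, -0.1, 0.3]
width: 0.402
t 9.2833 contact pt (plate mm) [-66.2  -8.6  37.1] tilt 17.9 F [ 0.2 -0.1  0.3] w 0.4 j [-0.24  0.5  -0.16  2.15  0.84  0.35  0.26]
(array([-0.3 ,  0.64,  0.05]), array([-1.58,  3.94, -0.31]))
(array([-2.21,  0.67,  0.67]), array([-1.58,  3.94, -0.31]))
(array([-3.06,  0.68,  0.95]), array([-1.58,  3.94, -0.31]))
(array([-3.35,  0.69,  1.04]), array([-1.58,  3.94, -0.31]))
```

View pics/top10.png

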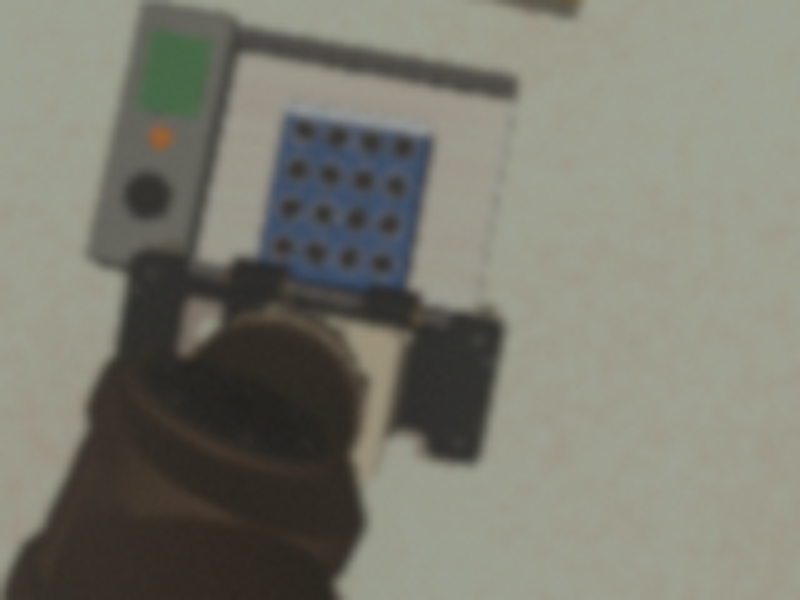

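```bash
python3 -m handwheel '[{"tx":0.4,"ty":0.3,"tz":0,"wx":-0.8,"wy":2,"wz":0,"claw":0.4},{"tx":0.4,"ty":0.6,"tz":0,"wx":-1.6,"wy":4,"wz":-0.3,"claw":0.4},{"tx":0.4,"ty":0.6,"tz":0,"wx":-1.6,"wy":4,"wz":-0.3,"claw":0.4},{"tx":-0.1,"ty":0.6,"tz":0.03,"wx":-1.6,"wy":4,"wz":-0.3,"claw":0.4},{"tx":-0.6,"ty":0.6,"tz":0.15,"wx":-1.6,"wy":4,"wz":-0.3,"claw":0.4},{"tx":-1.1,"ty":0.65,"tz":0.3,"wx":-1.6,"wy":4,"wz":-0.3,"claw":0.4},{"tx":-1.6,"ty":0.65,"tz":0.47,"wx":-1.6,"wy":4,"wz":-0.3,"claw":0.4},{"tx":-2.0,"ty":0.65,"tz":0.6,"wx":-1.6,"wy":4,"wz":-0.3,"claw":0.4},{"tx":-2.4,"ty":0.65,"tz":0.73,"wx":-1.6,"wy":4,"wz":-0.3,"claw":0.4},{"tx":-2.4,"ty":0.65,"tz":0.73,"wx":-1.6,"wy":4,"wz":-0.3,"claw":0.4}]'; python3 snap.py 11; python3 -c "
from h import *
for x in (-45,-36,-33,-31): print(delta(x,-1,36,14,-1))"
```

```text
clock: 10.22
position: [0.5858, 0.0889, 0.0472]
ee_rot: [0.237, 2.891, -0.027]
force: [-1.7, 0.5, -0.8]
width: 0.399
t 10.2167 contact pt (plate mm) [-42.2  -0.6  35.9] tilt 13.8 F [-1.8  0.2 -0.8] w 0.4 j [-0.07  0.55 -0.32  2.03  0.67  0.45  0.49]
(array([ 0.25, -0.05, -0.04]), array([ 0.1 , -0.14,  0.03]))
(array([-0.63, -0.05,  0.17]), array([ 0.1 , -0.14,  0.03]))
(array([-0.92, -0.05,  0.25]), array([ 0.1 , -0.14,  0.03]))
(array([-1.11, -0.05,  0.29]), array([ 0.1 , -0.14,  0.03]))
```

View pics/top11.png

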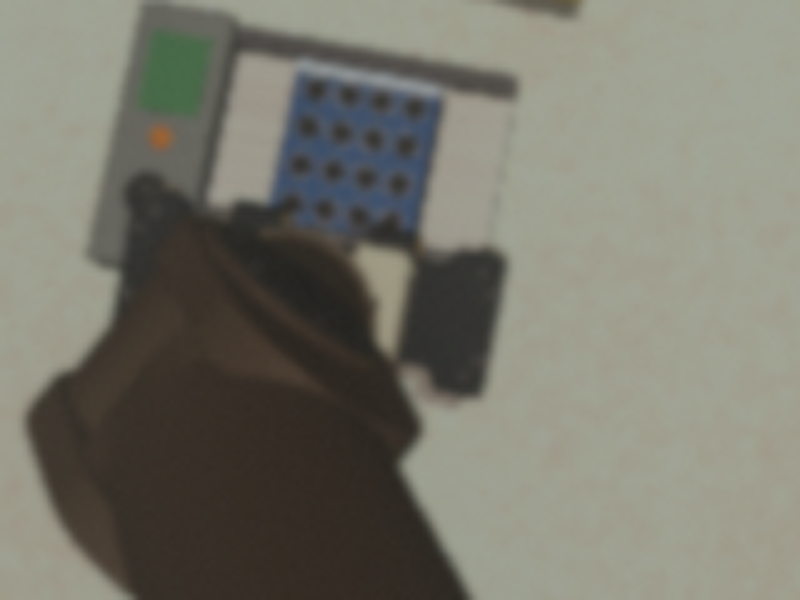

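```bash
python3 -m handwheel '[{"tx":-0.25,"ty":0,"tz":0.06,"wx":0,"wy":0,"wz":0,"claw":0.4},{"tx":-0.5,"ty":0,"tz":0.13,"wx":0,"wy":0,"wz":0,"claw":0.4},{"tx":-0.7,"ty":0,"tz":0.18,"wx":0,"wy":0,"wz":0,"claw":0.4},{"tx":-0.85,"ty":0,"tz":0.22,"wx":0,"wy":0,"wz":0,"claw":0.4},{"tx":-0.85,"ty":0,"tz":0.22,"wx":0,"wy":0,"wz":0,"claw":0.4}]'; python3 -c "
from h import *
where()"
```

```text
clock: 10.73
position: [0.5938, 0.0877, 0.0472]
ee_rot: [0.236, 2.891, -0.027]
force: [-4.4, 0.6, 1.5]
width: 0.401
t 10.7333 contact pt (plate mm) [-34.2  -0.4  35.9] tilt 13.8 F [-4.4 -0.2  1.5] w 0.4 j [-0.06  0.56 -0.32  2.01  0.66  0.46  0.51]
```

```bash
python3 -m handwheel '[{"tx":-0.1,"ty":0,"tz":0.02,"wx":0,"wy":0,"wz":0,"claw":0.4},{"tx":-0.2,"ty":0,"tz":0.05,"wx":0,"wy":0,"wz":0,"claw":0.4},{"tx":-0.3,"ty":0,"tz":0.07,"wx":0,"wy":0,"wz":0,"claw":0.4},{"tx":-0.3,"ty":0,"tz":0.07,"wx":0,"wy":0,"wz":0,"claw":0.4}]'; python3 -c "
from h import *
where()"
```

```text
clock: 11.07
position: [0.5945, 0.0876, 0.0467]
ee_rot: [0.235, 2.895, -0.028]
force: [-12.5, 1.1, 8.8]
width: 0.404
t 11.0667 contact pt (plate mm) [-33.5  -0.4  35.3] tilt 13.6 F [-12.5  -0.9   8.8] w 0.4 j [-0.06  0.56 -0.33  2.01  0.66  0.47  0.52]
```

The force rose to 12.5 N and travel stopped at −33.5 mm, so the block is against the stop. I'll back off and check.

```bash
python3 -m handwheel '[{"tx":0.3,"ty":0,"tz":-0.07,"wx":0,"wy":0,"wz":0,"claw":0.4},{"tx":0.8,"ty":0,"tz":-0.2,"wx":0,"wy":0,"wz":0,"claw":0.4},{"tx":1.6,"ty":0,"tz":-0.4,"wx":0,"wy":0,"wz":0,"claw":0.4},{"tx":2.2,"ty":0,"tz":-2.5,"wx":0,"wy":0,"wz":0,"claw":0.4},{"tx":3.2,"ty":0,"tz":-5.5,"wx":0,"wy":0,"wz":0,"claw":0.4},{"tx":5.5,"ty":0,"tz":-8,"wx":0,"wy":0,"wz":0,"claw":0.4},{"tx":8.5,"ty":0,"tz":-10,"wx":0,"wy":0,"wz":0,"claw":0.4},{"tx":11.5,"ty":0,"tz":-11,"wx":0,"wy":0,"wz":0,"claw":0.4},{"tx":11.5,"ty":0,"tz":-11,"wx":0,"wy":0,"wz":0,"claw":0.4}]'; python3 snap.py 12
python3 - <<'E'
from h import *
for n in("side","top"):
    im,d=vision.get_image(n)
    P=pts(n,d,np.ones(d.shape,bool));Rp=R.from_euler("z",PY).as_matrix();P=(P-[PO[0],PO[1],0])@Rp*1000
    q=P[(abs(P[:,2]-66)<5)&(abs(P[:,0]-12)<65)&(abs(P[:,1])<60)]
    r=cv2.minAreaRect(q[:,:2].astype(np.float32)); A=np.c_[q[:,:2],np.ones(len(q))];c=np.linalg.lstsq(A,q[:,2],rcond=None)[0]
    print(n,len(q),r,"z",np.median(q[:,2]),"slope",c[:2].round(4))
    for l in("reagent_bottle","wash_bottle","tip_box"):
        for r in nets.cut_out(l,n)[:1]: print(l,r["score"],r["uv"])
E
```

```text
clock: 11.82
position: [0.4554, 0.1099, 0.1271]
ee_rot: [0.232, 2.892, -0.028]
force: [-0.7, -0.8, -1.7]
width: 0.399
t 11.8167 contact pt (plate mm) [-174.4   -1.2  115.8] tilt 13.8 F [-0.6 -0.9 -1.7] w 0.4 j [-0.07  0.27 -0.45  2.23  0.54  0.53  0.46]
side 715 ((13.738052368164062, 1.5461044311523438), (85.84966278076172, 95.92742156982422), 88.87413787841797) z 64.77128936132858 slope [0.003  0.0021]
reagent_bottle 0.86 [294.6, 130.8]
wash_bottle 0.93 [279.1, 344.2]
tip_box 0.69 [226.5, 219.8]
top 956 ((11.076717376708984, -3.1809616088867188), (95.18141174316406, 80.03389739990234), 0.06929159164428711) z 64.38040753428731 slope [0.0016 0.0016]
reagent_bottle 0.69 [434.7, 216.0]
wash_bottle 0.59 [126.3, 233.7]
tip_box 0.69 [278.9, 161.2]
```

View pics/top12.png

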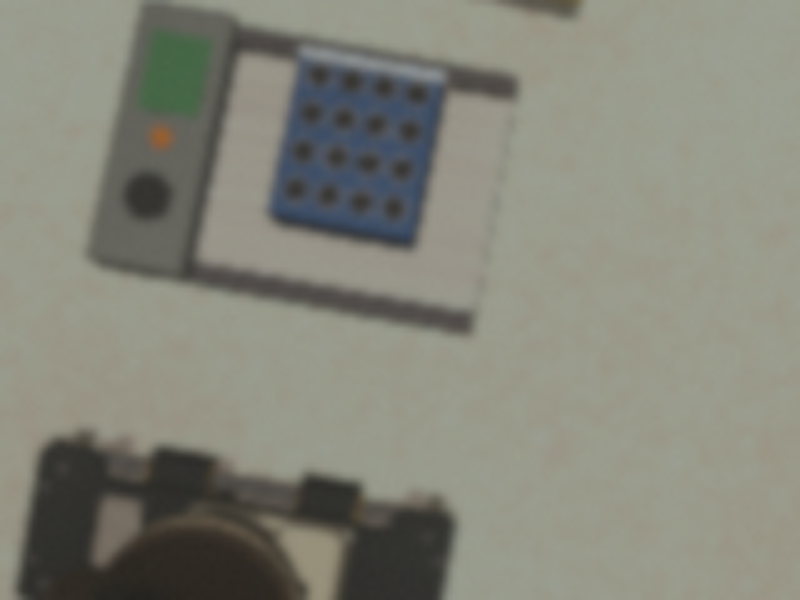

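View pics/side12.png

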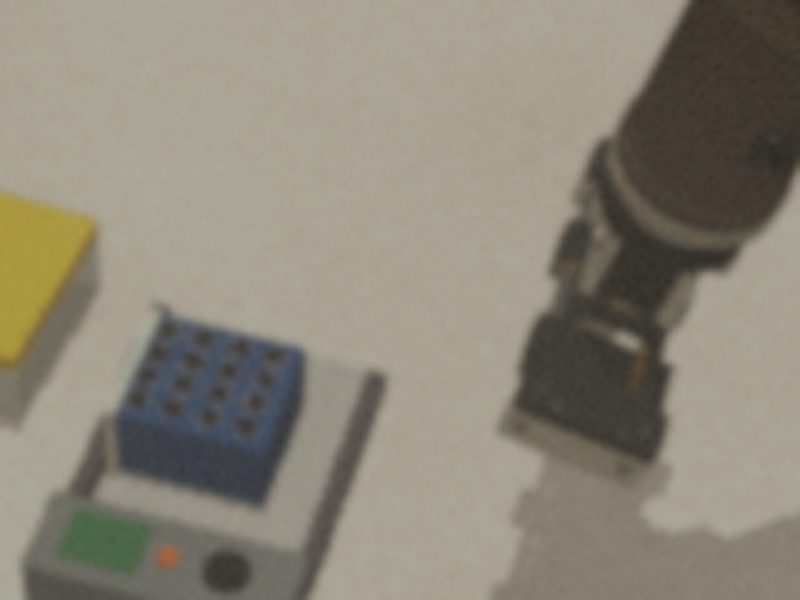

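```bash
python3 -c "
from h import *
print(arm.sign_off())"
```

```text
the job is handed in; nothing more can be done
None
```

The block is loaded on the warming plate, wells up and against the back stop, and the job is handed in; the robot gives no verdict. I pushed it low with two spread fingertips until it stood square against the front bar. Then I pushed high, letting the fingertips rise with its face until it tipped over the bar. Last, I pushed its plain end until it met the stop: the force rose to about 12 N and it stopped moving.

**Last checks** (all taken after backing the arm off):
- **Position:** the block's centre is about 11 mm (top camera) to 14 mm (side camera) along the plate; touching the stop would be 12.5 mm. Sideways it is −3 mm (top) or +1.5 mm (side) from the middle line. The few mm between the two cameras fits their calibration error plus my plate fit.
- **Attitude:** it lies flat to within about 0.2° and is square to the plate to within about 1°. Its top measured about 64.5 mm high; 66 mm is expected, and the plate top also read about 1 mm low.
- **Bottles and tip box:** the networks found them within about 3 pixels of where they started, and the arm never went near them. One comparison was not possible: in the first top picture the network marked the wash bottle as the tip box, so for the tip box only the side view (within 1 pixel) counts.
- **Time:** handed in at about 12 s of the 48 s allowed. I saw no wrist force above about 15 N in the readings taken between moves.

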